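# Weigh out red capsules on the kitchen scale

### The arm

A 6-joint arm with a two-finger parallel gripper is mounted at the origin on a cart in front of the work surface, level with it; the furniture and walls round the work are solid. World frame = base frame: x ahead of the robot, y to its left, z up, the work surface at z = 0. Lengths are in m, angles in degrees, forces in N, time in s.
With the tool pointing down it reaches from about 0.25 to 0.725 m from the base axis. Payload 9.7 kg.
Tool frame: the origin (TCP) lies on the centre line of the jaws, within the pads' length; the fingertips stand 14 mm ahead of it and the grasp point (between the pads) lies 5 mm behind it; z points along the fingers, y is the line along which they close (so a half turn about z gives the same grasp; the last joint's range is limited). The gripper opens to 85 mm and grips with 20 to 120 N. Pads are 22 mm wide; open, the fingers measure 114 mm over their backs; the gripper's body (76 mm by 85 mm) begins 54 mm behind the grasp point. The pads swing forward as they close: fully open they stand 13 mm farther back than shut.
Start: joints at [74.427, 4.979, 10.078, 95.1, 0, 90], TCP at [0.148, 0.53, 0.245] pointing down, gripper open.
Joint ranges: [-179.16, 179.16], [-48.56, 103.87], [-65.8, 70.77], [-126.05, 130.52], [-82.76, 87.17], [-180, 180]. Speed limits (degrees/s): [127.2, 127.2, 147.25, 180, 180, 180].

### API

Orientations are given as [roll, pitch, yaw] about the fixed x, y, z axes, in that order (R = Rz(yaw) Ry(pitch) Rx(roll)).
In Python, from workcell import bot, camera, get_calibration, ticket gives the robot as it stands. The module is installed in compiled form; this text tells all that it offers.
- The arm moves only by the tool send_rows, never from a script. Its arguments are lists of equal length, an entry for each row: "linear": the shift along the tool's x, y, z in m, a list of three; "twist": the turn, a rotation vector about the tool's x, y, z in units of 10 degrees (1.0 is 10 degrees), a list of three; "gripper": the opening in per cent of the stroke, from 0 (shut) to 100 (fully open). In form: {"linear": [[x, y, z], ...], "twist": [[wx, wy, wz], ...], "gripper": [gripper, ...]}. A call has 1 to 8 rows; each row shifts and turns the commanded pose from where the row before left it, along the tool's axes as they then stand; what a row does not reach is not made up. A row lasts 1/8 s, in which the tool goes at most 62.5 mm and 10.7 degrees, less where a joint would pass 70% of its speed; a pose out of reach is approached as far as the arm can. A call with a gripper value outside its range is refused whole. The fingers move at their own pace and stop on an object; "grip_force" is the grip in N (left out, the last holds). Time passes only in rows, so rows that do not move let the fingers close. It gives the time, the measured TCP pose, the force, the opening and the grip force at its end, in the units of the state.
- bot.get_obs(): the state, without advancing time (a new reading comes with each control period).
- camera(name): name is "scene" or "top" or "wrist"; returns the picture (384x512x3 uint8, red, green, blue); there is no depth.
- get_calibration(name): a dict with "fx", "fy", "cx", "cy" (pixels), "origin" and "orientation" of the camera in the world; the wrist camera has in their place "hand_eye" (4x4, takes a point from camera to tool coordinates, whose origin is the TCP and whose axes are the flange's). Camera axes: x right, y down, z forward; pixel columns grow to the right and rows downward; lengths in m; the calibration is good to about 2 mm. A picture is of the moment at which its call begins: read the wrist's pose just before it. get_calibration takes no time and is no camera call.
- ticket.job_done(): hands the job in; it is judged then, once.
The state is a dict: "time": time; "q": joint angles; "qd": joint speeds; "joint_efforts": joint torques, N m; "ee_pos": TCP position; "tcp_rot": TCP orientation; "wrist_force": force on the tool from outside, world axes, zero at the start; "torque": the same for the moment, N m; "opening": finger opening in m; "grasp_force": force on a finger pad.
Only numpy, scipy, OpenCV 4.12 (cv2) and the standard library are available. Lean on these libraries where they do the work, as an engineer would, in place of code of your own. Each camera call takes 0.05 s, during which the arm holds its last target. There are 200 camera calls.

### The job

Weigh out a portion of coffee on the small kitchen scale: put red capsules into its steel pan one after another, dome up, until the needle rests in the green band of the dial, and stop there. How many it takes depends on where the needle stands; a red capsule that is not needed stays where it is, and the heavy grey steel pod is not to be used.

Things in the scene. Friction and masses are not known exactly. Their poses are not given: they have to be found in the camera images.
- red_a: red aluminium coffee capsule, one of two alike, 12 g, the first: a round dome 22 mm high on a flange 37 mm across, standing flange down, dome up; its sides lean in from the flange to the dome's top. Origin: centre of its underside; z up. Pinch it from above low across the flange and dome, 36 mm wide at the foot. It starts on the worktop
- red_b: red aluminium coffee capsule, one of two alike, 12 g, the second: a round dome 22 mm high on a flange 37 mm across, standing flange down, dome up; its sides lean in from the flange to the dome's top. Origin: centre of its underside; z up. Pinch it from above low across the flange and dome, 36 mm wide at the foot. It starts on the worktop
- pan_floor (a point): centre of the floor (upper face) of the white spring scale's steel pan; sinks with it. Inside 104 mm along x, 144 mm along y, rim 7 mm high. x points away from the dial, z up. About 70 mm above the worktop, 4 mm lower per red capsule; so soft that no contact is felt: let go with the capsule 1 to 3 mm above it, e.g. 35 mm either side of the centre along y. The dial is lower than the rim
- needle (a joint): the scale's reading: angle (rad) of the red needle on the white dial, growing clockwise as the pan is loaded. The green band at the top of the dial runs from 1.47 to 2.24; 0.70 is one red capsule, which is the spacing of the long marks. It starts left of the band, one or two capsules short, and settles about 0.7 s after the load changes
Things that resemble listed ones, but are neither listed nor needed, are in the scene too. What is shaped like the red_a but blue or purple is not meant.

How it is judged (in metres and radians):
At the end, for the whole second after the job is handed in: The needle rests in the green band (joint needle between 1.40 and 2.31, the band being 1.47 to 2.24). Each red capsule either stands on the floor of the pan or is still within 20 mm of where it started, and each is upright within 10 degrees and at rest (value of joint needle between 1.4 and 2.31 rad and ((x of red_a in the frame of pan_floor between -0.05 and 0.05 m and y of red_a in the frame of pan_floor between -0.07 and 0.07 m and z of red_a in the frame of pan_floor between -0.005 and 0.006 m) or distance of red_a from where it was at the start of the episode below 0.02 m) and angle between each of red_a, red_b's own z axis and vertical below 0.17 rad and linear speed of each of red_a, red_b below 0.02 m/s and ((x of red_b in the frame of pan_floor between -0.05 and 0.05 m and y of red_b in the frame of pan_floor between -0.07 and 0.07 m and z of red_b in the frame of pan_floor between -0.005 and 0.006 m) or distance of red_b from where it was at the start of the episode below 0.02 m)); the robot touches nothing.
It also fails if it takes over 64 s, if anything falls off the work surface, if the arm or the gripper's body presses on something with over 40 N, if the wrist force passes 120 N, or if a joint passes its speed limit or range.

## Working session

There is one attempt and no reset: what is moved stays moved. The work goes in short steps, Python scripts to look and compute and a tool call to move; the robot and the scene stay as the last step left them, time stands still between calls to the robot, and variables do not carry over. Pictures are saved under pics/ and viewed, at most 10 in all, crops included, and the job is handed in when it is done.

Besides the shell and the picture viewer there is one more tool, called in YAML: its name, and indented under it one key for each argument. send_rows: Moves the arm, as the interface text tells. Its arguments: {"type":"object","properties":{"linear":{"type":"array"},"twist":{"type":"array"},"gripper":{"type":"array"},"grip_force":{"type":"number"}},"required":["linear","twist","gripper"]}

```bash
mkdir -p pics; python3 - <<'E'
from workcell import bot,camera,get_calibration
import cv2
o=bot.get_obs();print({k:o[k] for k in('time','ee_pos','tcp_rot','opening')})
for n in('scene','top'):
    cv2.imwrite(f'pics/{n}0.png',camera(n)[:,:,::-1]);print(n,get_calibration(n))
print(get_calibration('wrist'))
a=cv2.imread('pics/scene0.png');b=cv2.imread('pics/top0.png')
E
```

```text
{'time': 0.0, 'ee_pos': array([0.1476103, 0.5296044, 0.2445589]), 'tcp_rot': array([-1.79922223e+02,  3.57246213e-03,  1.64427336e+02]), 'opening': 0.08546873730642394}
scene {'fx': 346.8324567520635, 'fy': 346.8324567520635, 'cx': 250.01128473203715, 'cy': 194.43502654230235, 'origin': array([ 0.13406125, -0.7756727 ,  0.723817  ]), 'orientation': array([-131.07747699,   -0.33726179,  -23.51281648])}
top {'fx': 385.348204147573, 'fy': 385.348204147573, 'cx': 261.7206166809817, 'cy': 190.4943498702484, 'origin': array([ 0.31801816, -0.06872969,  1.19245259]), 'orientation': array([-172.62520429,    1.09770216,  -88.65495887])}
{'fx': 337.3212444977365, 'fy': 337.3212444977365, 'cx': 258.28490757517153, 'cy': 188.88661516679883, 'hand_eye': array([[-1.29639068e-03, -9.65379219e-01, -2.60847240e-01,
         6.58878488e-02],
       [ 9.99999156e-01, -1.27247493e-03, -2.60569099e-04,
        -8.20349710e-04],
       [-8.03735814e-05, -2.60847358e-01,  9.65380054e-01,
        -1.27747487e-01],
       [ 0.00000000e+00,  0.00000000e+00,  0.00000000e+00,
         1.00000000e+00]])}
```

View pics/scene0.png

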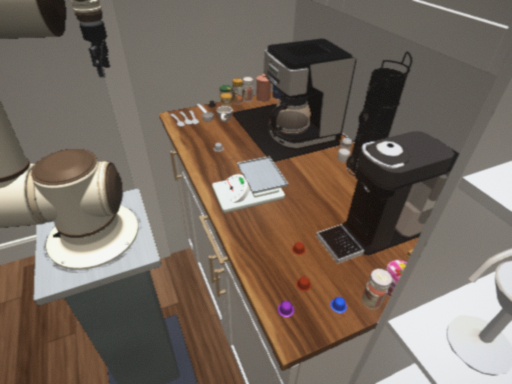

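View pics/top0.png

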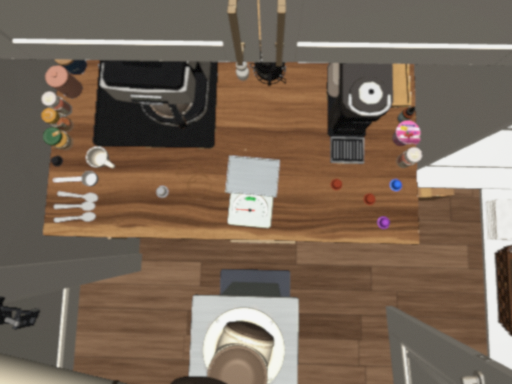

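The scene shows two red capsules at top (336,184) and (370,199). The purple (383,222) and blue (396,184) capsules and the grey pod (162,191) are not meant. The scale pan is at (253,176) and its dial at (250,208). I'll confirm in an enlarged crop and measure.

```bash
cat > h.py <<'E'
import numpy as np,cv2
from scipy.spatial.transform import Rotation as R
from workcell import bot,camera,get_calibration
def pose(n,o=None):
    c=get_calibration(n)
    if n!='wrist': return c,R.from_euler('xyz',c['orientation'],degrees=True).as_matrix(),np.array(c['origin'])
    T=R.from_euler('xyz',o['tcp_rot'],degrees=True).as_matrix();H=c['hand_eye']
    return c,T@H[:3,:3],T@H[:3,3]+o['ee_pos']
def ray(n,u,v,z,o=None):
    c,M,p=pose(n,o);d=M@[(u-c['cx'])/c['fx'],(v-c['cy'])/c['fy'],1]
    return p+d*(z-p[2])/d[2]
def blobs(im,n,z,o=None,amin=20):
    h=cv2.cvtColor(im,cv2.COLOR_RGB2HSV)
    m=((h[...,0]<7)|(h[...,0]>173))&(h[...,1]>170)&(h[...,2]>50)
    k,l,s,ce=cv2.connectedComponentsWithStats(m.astype(np.uint8))
    for i in range(1,k):
        if s[i,4]>=amin: print(n,s[i],ce[i].round(1),ray(n,*ce[i],z,o).round(4))
E
python3 - <<'E'
from h import *
for n in('top','scene'):
    im=cv2.imread(f'pics/{n}0.png')[:,:,::-1]; blobs(im,n,.011)
for u,v in[(229,155),(280,160),(277,197),(226,192)]: print('pan',ray('top',u,v,.077).round(4))
for u,v in[(230,193),(273,196),(271,228),(228,224)]: print('dial',ray('top',u,v,.05).round(4))
for u,v in[(238,162),(271,157),(288,185),(253,193)]: print('pan sc',ray('scene',u,v,.077).round(4))
t=cv2.imread('pics/top0.png')
a=cv2.resize(t[150:235,220:285],None,fx=6,fy=6,interpolation=2);b=cv2.resize(t[165:235,320:410],None,fx=4,fy=4,interpolation=2)
c=np.zeros((510,760,3),np.uint8);c[:510,:390]=a;c[:280,400:760]=b;cv2.imwrite('pics/crop.png',c)
E
```

```text
top [333 180   8   9  48] [336.5 184.1] [ 0.4951 -0.2728  0.011 ]
top [366 195   8   9  49] [369.4 198.8] [ 0.4518 -0.3734  0.011 ]
scene [294 243   9   9  41] [298.2 246.6] [ 0.4979 -0.2723  0.011 ]
scene [298 277  12  14  98] [303.5 283.3] [ 0.4527 -0.3785  0.011 ]
pan [0.5657 0.0553 0.077 ]
pan [ 0.5536 -0.0957  0.077 ]
pan [ 0.4437 -0.0889  0.077 ]
pan [0.4552 0.0603 0.077 ]
dial [0.4558 0.0514 0.05  ]
dial [ 0.4495 -0.0774  0.05  ]
dial [ 0.3543 -0.0734  0.05  ]
dial [0.3632 0.0541 0.05  ]
pan sc [0.4611 0.0621 0.077 ]
pan sc [0.5698 0.0459 0.077 ]
pan sc [ 0.5529 -0.1019  0.077 ]
pan sc [ 0.4439 -0.0944  0.077 ]
```

View pics/crop.png

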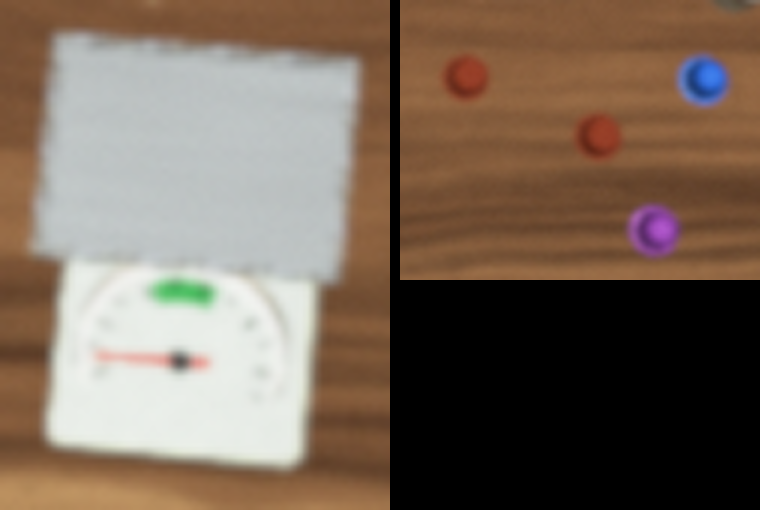

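The crop shows both red capsules dome up at crop (466,77) and (598,136). The blue and purple ones are distinct. The needle points left, about 1.54 rad before the green centre, so it reads about 0.31 and two capsules are needed. The pan's centre is about (0.506, -0.020) with a yaw of about -4.6°. I'll turn the tool to yaw 85.4° so the fingers close along the pan's x, then go above the first capsule.

send_rows:
  linear:
    - [0,0,0]
    - [0,0,0]
    - [0,0,0]
    - [0,0,0]
    - [0,0,0]
    - [0,0,0]
    - [0,0,0]
    - [0,0,0]
  twist:
    - [0,0,0.988]
    - [0,0,0.988]
    - [0,0,0.988]
    - [0,0,0.988]
    - [0,0,0.988]
    - [0,0,0.988]
    - [0,0,0.988]
    - [0,0,0.988]
  gripper: [56,56,56,56,56,56,56,56]
  grip_force: 20

```text
time: 1.1
ee_pos: [0.1476, 0.5297, 0.2448]
tcp_rot: [-180.0, 0.1, 85.1]
wrist_force: [-0.6, -0.1, 0.2]
opening: 0.0478
grasp_force: 0.0
```

send_rows:
  linear:
    - [-0.048,0.026,0.006]
    - [-0.048,0.026,0.006]
    - [-0.048,0.026,0.006]
    - [-0.048,0.026,0.006]
    - [-0.048,0.026,0.006]
    - [-0.048,0.026,0.006]
    - [-0.048,0.026,0.006]
    - [-0.048,0.026,0.006]
  twist:
    - [0,0,0]
    - [0,0,0]
    - [0,0,0]
    - [0,0,0]
    - [0,0,0]
    - [0,0,0]
    - [0,0,0]
    - [0,0,0]
  gripper: [56,56,56,56,56,56,56,56]

```text
time: 2.1
ee_pos: [0.3243, 0.1287, 0.197]
tcp_rot: [180.0, -0.0, 85.4]
wrist_force: [1.9, 0.4, 0.1]
opening: 0.048
grasp_force: 0.0
```

send_rows:
  linear:
    - [-0.048,0.026,0.006]
    - [-0.048,0.026,0.006]
    - [-0.048,0.026,0.006]
    - [-0.048,0.026,0.006]
    - [-0.048,0.026,0.006]
    - [-0.048,0.026,0.006]
    - [-0.048,0.026,0.006]
    - [-0.048,0.026,0.006]
  twist:
    - [0,0,0]
    - [0,0,0]
    - [0,0,0]
    - [0,0,0]
    - [0,0,0]
    - [0,0,0]
    - [0,0,0]
    - [0,0,0]
  gripper: [56,56,56,56,56,56,56,56]

```text
time: 3.1
ee_pos: [0.5009, -0.271, 0.1487]
tcp_rot: [-180.0, -0.0, 85.4]
wrist_force: [1.1, 0.5, 0.2]
opening: 0.0479
grasp_force: 0.0
```

send_rows:
  linear:
    - [0,0,0]
    - [0,0,0]
  twist:
    - [0,0,0]
    - [0,0,0]
  gripper: [56,56]

```text
time: 3.35
ee_pos: [0.5001, -0.2689, 0.1488]
tcp_rot: [-179.9, -0.0, 85.4]
wrist_force: [-0.4, 0.9, 0.2]
opening: 0.0474
grasp_force: 0.0
```

```bash
cat > w.py <<'E'
import sys
from h import *
o=bot.get_obs();im=camera('wrist');cv2.imwrite(f'pics/{sys.argv[1]}.png',im[:,:,::-1])
blobs(im,'wrist',float(sys.argv[2]),o,60);print(o['ee_pos'],o['tcp_rot'],o['time'])
E
python3 w.py w1 .008
```

```text
wrist [239 169  19  13  66] [246.7 174.3] [ 0.4907 -0.2631  0.008 ]
[ 0.50010811 -0.26887662  0.14877325] [-1.79925050e+02 -4.38276864e-02  8.53610431e+01] 3.35
```

View pics/w1.png

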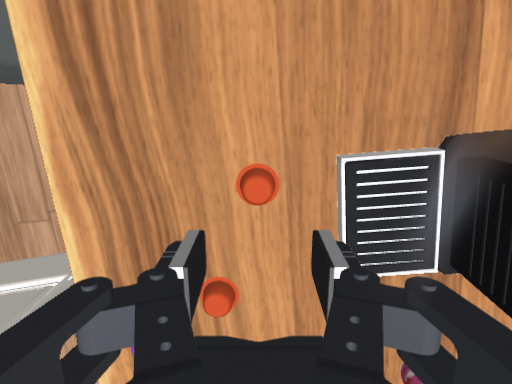

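The wrist view shows capsule a at (257.5,184.5) and capsule b at (219,297), with the drip tray to the right and clear.

```bash
python3 - <<'E'
from h import *
o=bot.get_obs()
T=R.from_euler('xyz',o['tcp_rot'],degrees=True).as_matrix()
for u,v in[(257.5,184.5),(219,297)]:
    p=ray('wrist',u,v,.002,o);print(p.round(4),(T.T@(p-o['ee_pos'])).round(4))
E
```

```text
[ 0.4988 -0.2737  0.002 ] [-0.0054 -0.0009  0.1473]
[ 0.4546 -0.3778  0.002 ] [-0.1127 -0.0367  0.1473]
```

send_rows:
  linear:
    - [-0.005,-0.001,0.02]
    - [0,0,0.03]
    - [0,0,0.03]
    - [0,0,0.025]
    - [0,0,0.015]
    - [0,0,0.008]
    - [0,0,0.004]
    - [0,0,0]
  twist:
    - [0,0,0]
    - [0,0,0]
    - [0,0,0]
    - [0,0,0]
    - [0,0,0]
    - [0,0,0]
    - [0,0,0]
    - [0,0,0]
  gripper: [56,56,56,56,56,56,56,56]

```text
time: 4.4
ee_pos: [0.4994, -0.2741, 0.0178]
tcp_rot: [180.0, 0.0, 85.4]
wrist_force: [0.4, 0.4, 0.2]
opening: 0.0479
grasp_force: 0.0
```

```bash
python3 w.py w2 .008
```

```text
wrist [230 216  16  17  78] [238.1 222.4] [ 0.4915 -0.2606  0.008 ]
[ 0.49937739 -0.27414584  0.0177666 ] [1.79965182e+02 1.71106457e-02 8.53908407e+01] 4.4
```

View pics/w2.png

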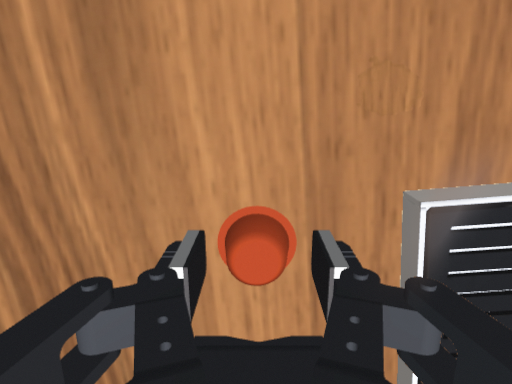

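Capsule a sits centred between the pads at about (257,244). I'll lower a little and close.

send_rows:
  linear:
    - [0,0,0.003]
    - [0,0,0]
    - [0,0,0]
    - [0,0,0]
    - [0,0,0]
    - [0,0,0]
  twist:
    - [0,0,0]
    - [0,0,0]
    - [0,0,0]
    - [0,0,0]
    - [0,0,0]
    - [0,0,0]
  gripper: [56,40,36,36,36,36]
  grip_force: 20

```text
time: 5.2
ee_pos: [0.4992, -0.2741, 0.0144]
tcp_rot: [180.0, 0.0, 85.4]
wrist_force: [-0.9, -1.3, 1.8]
opening: 0.0336
grasp_force: 18.9
```

```bash
python3 - <<'E'
from h import *
o=dict(bot.get_obs());print(o['opening'],o['grasp_force'],o['wrist_force'],o['ee_pos'])
im=camera('wrist')
p=ray('wrist',257,244,.002,o)
T=R.from_euler('xyz',o['tcp_rot'],degrees=True).as_matrix();print((T.T@(p-o['ee_pos'])).round(4))
cv2.imwrite('pics/w3.png',im[180:384,100:420,::-1])
E
```

```text
0.03360062026980182 18.867234587742132 [-0.92260184 -1.26973149  1.77929511] [ 0.49918406 -0.27413116  0.01439431]
[ 0.0015 -0.0008  0.0124]
```

View pics/w3.png

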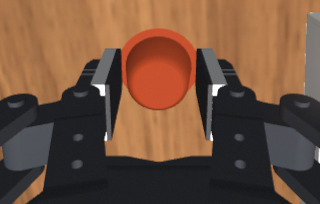

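Gripped at 33.6 mm. I'll lift and carry it over the pan.

send_rows:
  linear:
    - [0,0,-0.01]
    - [0,0,-0.02]
    - [0,0,-0.04]
    - [0,0,-0.04]
    - [0,0,-0.03]
    - [0.02,-0.001,0]
    - [0.04,-0.002,0]
    - [0.045,-0.002,0]
  twist:
    - [0,0,0]
    - [0,0,0]
    - [0,0,0]
    - [0,0,0]
    - [0,0,0]
    - [0,0,0]
    - [0,0,0]
    - [0,0,0]
  gripper: [36,36,36,36,36,36,36,36]

```text
time: 6.25
ee_pos: [0.502, -0.1675, 0.1534]
tcp_rot: [-179.9, -0.0, 85.3]
wrist_force: [0.7, 0.6, 0.3]
opening: 0.0335
grasp_force: 18.6
```

send_rows:
  linear:
    - [0.045,-0.002,0]
    - [0.045,-0.002,0]
    - [0.045,-0.002,0]
    - [0.033,-0.002,0]
    - [0.015,0,0]
    - [0,0,0]
    - [0,0,0]
    - [0,0,0]
  twist:
    - [0,0,0]
    - [0,0,0]
    - [0,0,0]
    - [0,0,0]
    - [0,0,0]
    - [0,0,0]
    - [0,0,0]
    - [0,0,0]
  gripper: [36,36,36,36,36,36,36,36]

```text
time: 7.25
ee_pos: [0.5093, 0.0131, 0.1542]
tcp_rot: [-180.0, 0.0, 85.3]
wrist_force: [0.2, 0.7, 0.5]
opening: 0.034
grasp_force: 18.6
```

```bash
python3 w.py w4 .14; python3 -c "
from h import *;o=bot.get_obs();print(o['opening'],o['grasp_force'])
im=cv2.imread('pics/w4.png');cv2.imwrite('pics/w4b.png',cv2.resize(im,(768,576)))"
```

```text
wrist [122 173   9  50 131] [125.7 197. ] [0.453  0.0409 0.14  ]
wrist [259 209  12  24  65] [263.9 220.3] [0.5126 0.0251 0.14  ]
wrist [221 211  30  50 354] [233.4 233. ] [0.4984 0.0201 0.14  ]
wrist [249 214  15  17  71] [256.1 221.2] [0.5091 0.0249 0.14  ]
wrist [264 222  22  17  84] [274.3 229.4] [0.5169 0.0203 0.14  ]
wrist [287 235   9  28  91] [292.  249.1] [0.5243 0.01   0.14  ]
wrist [255 245  25  41 319] [268.1 262.7] [0.5129 0.0041 0.14  ]
wrist [234 248  23  30 196] [246.2 262.5] [0.5028 0.005  0.14  ]
[0.50934103 0.01311386 0.15422377] [-1.79994120e+02  9.30361472e-03  8.53102565e+01] 7.25
0.03362709197567907 18.574110538211244
```

View pics/w4b.png

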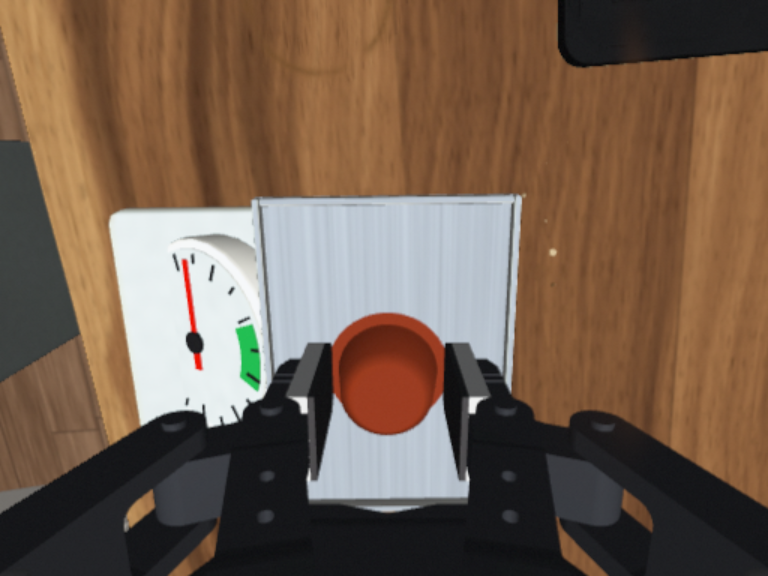

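The view shows the capsule held at (388,372) over the pan, whose top rim runs from (253,199) to (521,196) and lower rim lies at about y=500. The dial is at the left with the needle well short of green. I'll check the position along the pan.

```bash
python3 - <<'E'
from h import *
o=bot.get_obs()
T=R.from_euler('xyz',o['tcp_rot'],degrees=True).as_matrix()
for u,v in[(253,199),(521,196),(508,497),(388,498)]:
    for z in(.077,):
        p=ray('wrist',u/1.5,v/1.5,z,o);print(p.round(4),(T.T@(p-o['ee_pos'])).round(4))
E
```

```text
[0.459  0.0623 0.077 ] [ 0.0449 -0.0541  0.0772]
[0.5663 0.0546 0.077 ] [0.0459 0.0534 0.0772]
[ 0.5581 -0.0863  0.077 ] [-0.0952  0.0568  0.0772]
[ 0.5014 -0.0821  0.077 ] [-0.0957 -0.0001  0.0772]
```

send_rows:
  linear:
    - [0.007,0,0.01]
    - [0,0,0.02]
    - [0,0,0.018]
    - [0,0,0.01]
    - [0,0,0.006]
    - [0,0,0.003]
    - [0,0,0]
    - [0,0,0]
  twist:
    - [0,0,0]
    - [0,0,0]
    - [0,0,0]
    - [0,0,0]
    - [0,0,0]
    - [0,0,0]
    - [0,0,0]
    - [0,0,0]
  gripper: [36,36,36,36,36,36,36,36]

```text
time: 8.3
ee_pos: [0.5102, 0.021, 0.0878]
tcp_rot: [180.0, -0.0, 85.4]
wrist_force: [-0.1, -0.2, -0.2]
opening: 0.0331
grasp_force: 18.6
```

send_rows:
  linear:
    - [0,0,0]
    - [0,0,0]
    - [0,0,0]
    - [0,0,0]
    - [0,0,-0.01]
    - [0,0,-0.03]
    - [0,0,-0.03]
    - [0,0,0]
  twist:
    - [0,0,0]
    - [0,0,0]
    - [0,0,0]
    - [0,0,0]
    - [0,0,0]
    - [0,0,0]
    - [0,0,0]
    - [0,0,0]
  gripper: [42,46,50,54,54,54,54,54]

```text
time: 9.3
ee_pos: [0.5111, 0.0211, 0.1604]
tcp_rot: [179.7, -0.0, 85.4]
wrist_force: [0.5, -0.4, -0.7]
opening: 0.0458
grasp_force: 0.0
```

send_rows:
  linear:
    - [0,0,-0.01]
    - [0,0,0]
    - [0,0,0]
    - [0,0,0]
  twist:
    - [0,0,0]
    - [0,0,0]
    - [0,0,0]
    - [0,0,0]
  gripper: [56,56,56,56]

```text
time: 9.8
ee_pos: [0.5097, 0.021, 0.1667]
tcp_rot: [-180.0, 0.0, 85.4]
wrist_force: [-0.2, -0.6, -1.1]
opening: 0.0477
grasp_force: 0.0
```

```bash
python3 w.py w5 .08|tail -1; python3 -c "
from h import *
im=cv2.imread('pics/w5.png');cv2.imwrite('pics/w5b.png',cv2.resize(im,(768,576)))"
```

```text
[0.50968769 0.02100149 0.16674856] [-1.79950833e+02  7.99677869e-03  8.53850378e+01] 9.8
```

View pics/w5b.png

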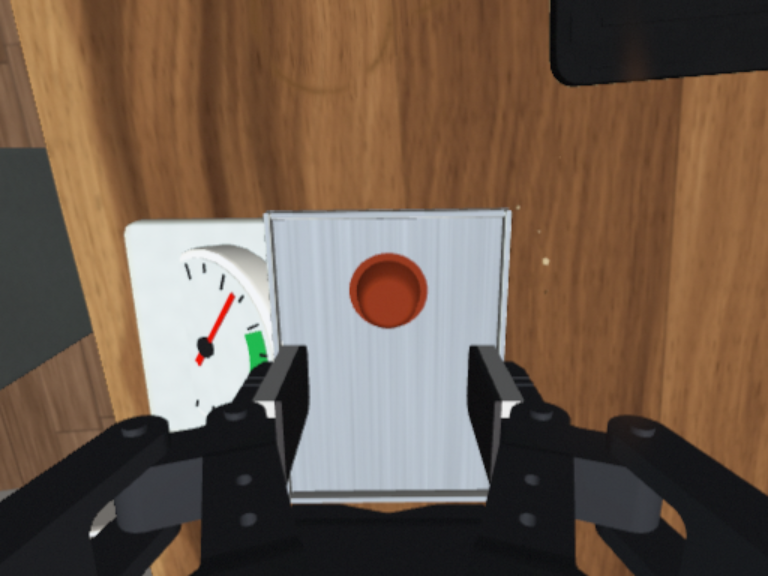

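Capsule a stands upright in the pan at (388,291). The needle has moved on but is still left of the green, so the second capsule is needed. I'll go to b.

send_rows:
  linear:
    - [-0.025,-0.001,0]
    - [-0.05,-0.003,0]
    - [-0.055,-0.003,0]
    - [-0.055,-0.003,0]
    - [-0.055,-0.003,0]
    - [-0.055,-0.004,0]
    - [-0.055,-0.003,0.01]
    - [-0.037,-0.002,0.02]
  twist:
    - [0,0,0]
    - [0,0,0]
    - [0,0,0]
    - [0,0,0]
    - [0,0,0]
    - [0,0,0]
    - [0,0,0]
    - [0,0,0]
  gripper: [56,56,56,56,56,56,56,56]

```text
time: 10.85
ee_pos: [0.4564, -0.3655, 0.1373]
tcp_rot: [179.9, 0.0, 85.3]
wrist_force: [0.5, 0.2, -0.5]
opening: 0.0479
grasp_force: 0.0
```

send_rows:
  linear:
    - [-0.015,-0.001,0.03]
    - [0,0,0.02]
    - [0,0,0]
    - [0,0,0]
  twist:
    - [0,0,0]
    - [0,0,0]
    - [0,0,0]
    - [0,0,0]
  gripper: [56,56,56,56]

```text
time: 11.35
ee_pos: [0.455, -0.3778, 0.0882]
tcp_rot: [180.0, 0.0, 85.4]
wrist_force: [0.1, 1.1, -0.5]
opening: 0.0476
grasp_force: 0.0
```

```bash
python3 - <<'E'
from h import *
o=bot.get_obs();im=camera('wrist');T=R.from_euler('xyz',o['tcp_rot'],degrees=True).as_matrix()
f=im.astype(int);m=((f[...,0]>90)&(f[...,0]>2.6*f[...,1])&(f[...,0]>2.6*f[...,2])).astype(np.uint8)
k,l,s,c=cv2.connectedComponentsWithStats(cv2.morphologyEx(m,cv2.MORPH_CLOSE,np.ones((5,5))))
for i in range(1,k):
    if s[i,4]>200:
        u=s[i,0]+s[i,2]/2;v=s[i,1]+s[i,2]/2
        p=ray('wrist',u,v,.002,o);print(s[i],p.round(4),(T.T@(p-o['ee_pos'])).round(4))
print(o['ee_pos'],o['time']);cv2.imwrite('pics/w6.png',im[:,:,::-1])
E
```

```text
[ 0.45498609 -0.37784022  0.0882096 ] 11.35
```

View pics/w6.png

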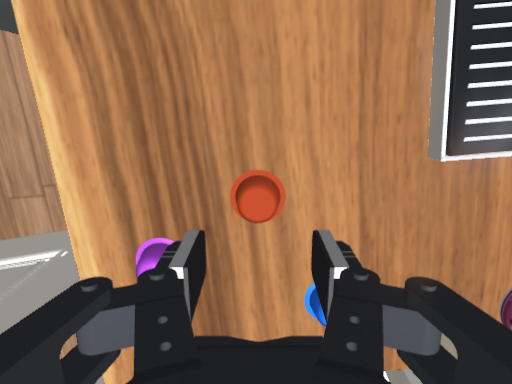

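Red b is at (257.5,196.5), the purple capsule at (157,260) near the left finger, and the blue at (325,303) near the right one. I'll check the clearances.

```bash
python3 - <<'E'
from h import *
o=bot.get_obs();T=R.from_euler('xyz',o['tcp_rot'],degrees=True).as_matrix()
print([ (T.T@(ray('wrist',u,v,.002,o)-o['ee_pos'])).round(4)[:2] for u,v in[(257.5,196.5),(161,263),(331,305)]])
E
```

```text
[array([ 0.002 , -0.0007]), array([-0.0464, -0.0683]), array([-0.0802,  0.0525])]
```

send_rows:
  linear:
    - [0.002,-0.0005,0.02]
    - [0,0,0.02]
    - [0,0,0.018]
    - [0,0,0.01]
    - [0,0,0.006]
    - [0,0,0]
    - [0,0,0]
    - [0,0,0]
  twist:
    - [0,0,0]
    - [0,0,0]
    - [0,0,0]
    - [0,0,0]
    - [0,0,0]
    - [0,0,0]
    - [0,0,0]
    - [0,0,0]
  gripper: [56,56,56,56,56,56,56,40]

```text
time: 12.4
ee_pos: [0.4547, -0.3761, 0.014]
tcp_rot: [179.9, 0.0, 85.4]
wrist_force: [-1.2, 1.3, 4.1]
opening: 0.0346
grasp_force: 13.1
```

send_rows:
  linear:
    - [0,0,0]
    - [0,0,0]
    - [0,0,0]
    - [0,0,0]
    - [0,0,-0.01]
    - [0,0,-0.02]
    - [0,0,-0.03]
    - [0,0,-0.03]
  twist:
    - [0,0,0]
    - [0,0,0]
    - [0,0,0]
    - [0,0,0]
    - [0,0,0]
    - [0,0,0]
    - [0,0,0]
    - [0,0,0]
  gripper: [36,36,36,36,36,36,36,36]

```text
time: 13.4
ee_pos: [0.4541, -0.3757, 0.1045]
tcp_rot: [-180.0, -0.0, 85.4]
wrist_force: [0.2, -0.4, 0.5]
opening: 0.0336
grasp_force: 19.4
```

send_rows:
  linear:
    - [0.01,0.001,-0.03]
    - [0.03,0.002,-0.02]
    - [0.045,0.003,0]
    - [0.05,0.004,0]
    - [0.05,0.004,0]
    - [0.05,0.004,0]
    - [0.045,0.003,0]
    - [0.03,0.002,0]
  twist:
    - [0,0,0]
    - [0,0,0]
    - [0,0,0]
    - [0,0,0]
    - [0,0,0]
    - [0,0,0]
    - [0,0,0]
    - [0,0,0]
  gripper: [36,36,36,36,36,36,36,36]

```text
time: 14.4
ee_pos: [0.5022, -0.0668, 0.1538]
tcp_rot: [180.0, -0.0, 85.5]
wrist_force: [-0.2, -0.2, 0.0]
opening: 0.0335
grasp_force: 19.4
```

send_rows:
  linear:
    - [0.015,0.001,0]
    - [0.007,0,0]
    - [0,0,0]
    - [0,0,0.02]
    - [0,0,0.02]
    - [0,0,0]
    - [0,0,0]
  twist:
    - [0,0,0]
    - [0,0,0]
    - [0,0,0]
    - [0,0,0]
    - [0,0,0]
    - [0,0,0]
    - [0,0,0]
  gripper: [36,36,36,36,36,36,36]

```text
time: 15.28
ee_pos: [0.5052, -0.0474, 0.1141]
tcp_rot: [180.0, 0.0, 85.3]
wrist_force: [1.1, -0.1, 0.6]
opening: 0.0338
grasp_force: 19.5
```

On target; lower 0.031 m to z≈0.083, release, and retreat.

send_rows:
  linear:
    - [0,0,0.012]
    - [0,0,0.01]
    - [0,0,0.006]
    - [0,0,0.003]
    - [0,0,0]
    - [0,0,0]
    - [0,0,0]
    - [0,0,0]
  twist:
    - [0,0,0]
    - [0,0,0]
    - [0,0,0]
    - [0,0,0]
    - [0,0,0]
    - [0,0,0]
    - [0,0,0]
    - [0,0,0]
  gripper: [36,36,36,36,36,36,42,46]

```text
time: 16.27
ee_pos: [0.505, -0.0468, 0.0825]
tcp_rot: [180.0, -0.0, 85.4]
wrist_force: [-0.0, -0.4, -1.1]
opening: 0.0395
grasp_force: 0.0
```

send_rows:
  linear:
    - [0,0,0]
    - [0,0,0]
    - [0,0,0]
    - [0,0,-0.01]
    - [0,0,-0.03]
    - [0,0,-0.04]
    - [0,0,-0.03]
    - [-0.02,0,-0.02]
  twist:
    - [0,0,0]
    - [0,0,0]
    - [0,0,0]
    - [0,0,0]
    - [0,0,0]
    - [0,0,0]
    - [0,0,0]
    - [0,0,0]
  gripper: [50,54,54,54,54,54,54,54]

```text
time: 17.27
ee_pos: [0.5037, -0.0663, 0.2148]
tcp_rot: [179.9, -0.0, 85.5]
wrist_force: [-0.5, -1.2, -0.1]
opening: 0.0457
grasp_force: 0.0
```

send_rows:
  linear:
    - [0.01,0,0]
    - [0.04,0,0]
    - [0.04,0,0]
    - [0.02,0,0]
    - [0,0,0]
    - [0,0,0]
    - [0,0,0]
    - [0,0,0]
  twist:
    - [0,0,0]
    - [0,0,0]
    - [0,0,0]
    - [0,0,0]
    - [0,0,0]
    - [0,0,0]
    - [0,0,0]
    - [0,0,0]
  gripper: [54,54,54,54,54,54,54,54]

```text
time: 18.27
ee_pos: [0.5122, 0.0423, 0.2123]
tcp_rot: [180.0, 0.0, 85.3]
wrist_force: [-0.1, -0.6, -0.4]
opening: 0.0459
grasp_force: 0.0
```

```bash
python3 w.py w7 .08|tail -1; python3 -c "
from h import *
im=cv2.imread('pics/w7.png');cv2.imwrite('pics/w7b.png',cv2.resize(im,(768,576)))"
```

```text
[0.51217328 0.04234373 0.2123162 ] [1.79995440e+02 1.05368077e-03 8.53295303e+01] 18.275
```

View pics/w7b.png

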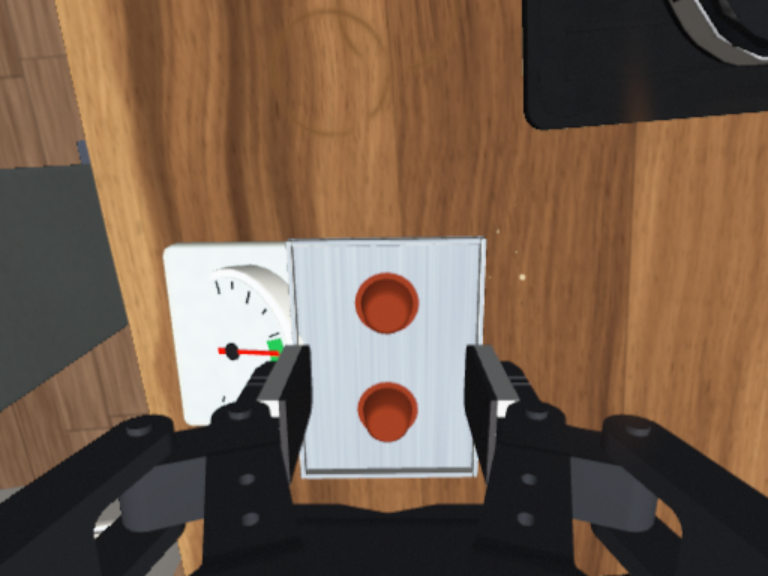

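Both capsules stand upright on the pan floor at (387,303) and (387,411), and the needle points into the green at about (278,353). The gripper is clear, so I'm handing in.

```bash
python3 -c "
from workcell import ticket;print(ticket.job_done())"
```

```text
the job is handed in; nothing more can be done
None
```

Both red capsules stand dome up in the scale's pan with the needle in the green band, and the job was handed in at about 18 s; the hand-in gave no verdict.

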